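# Size a bound volume for its box on the sliding gauge

## Robot

A 6-joint arm with a two-finger parallel gripper is mounted at the origin on the work surface. World frame = base frame: x ahead of the robot, y to its left, z up, the work surface at z = 0. Lengths are in mm, angles in rad, forces in N, time in s.
With the tool pointing down it reaches from about 350 to 975 mm from the base axis. Payload 17.4 kg.
Tool frame: the origin (TCP) lies midway between the tips of the shut fingers; the grasp point (between the pads) lies 19 mm behind it; y points along the fingers, x is the direction in which the jaws open and shut, and the axes are right-handed (so a half turn about y gives the same grasp; the last joint's range is limited). The gripper opens to 85 mm and grips with 20 to 120 N. Pads are 22 mm wide; open, the fingers measure 114 mm over their backs; the gripper's body (76 mm by 85 mm) begins 54 mm behind the grasp point. The pads swing forward as they close: fully open they stand 13 mm farther back than shut.
Start: joints at [-1.175, 0.116, 1.442, -0, 1.584, -0.038], TCP at [283.709, -612.488, 231.303] pointing down, gripper open.
Joint ranges: [-2.83, 2.83], [-0.83, 2.19], [0.07, 2.5], [-1.14, 4.28], [0.01, 3], [-2.97, 2.97]. Speed limits (rad/s): [1.89, 1.89, 2.22, 3.14, 3.14, 3.14].

## Interface

Orientations are given as a unit quaternion [w, x, y, z].
In Python, from bench import telemetry, viewer, robot gives the robot as it stands.
- The arm moves only by the shell command python3 -m handwheel 'ROWS' [OPENING] [FORCE]. ROWS is JSON, a list of rows, each a list of 2 entries, a list of its own where there are three numbers: the shift along the tool's x, y, z in mm, then the turn about the tool's y in rad. In form: [[[x, y, z], roll], ...]. A call has 1 to 8 rows; each row shifts and turns the pose as measured when the row begins, along the tool's axes as they then stand; what a row does not reach is not made up. A row lasts 1/12 s, in which the tool goes at most 41.7 mm and 7.16 degrees, less where a joint would pass 70% of its speed; a pose out of reach is approached as far as the arm can. A call is refused whole if a number of a shift passes 41.7 or a number of a turn 0.125, either way. A call with a gripper value outside its range is refused whole. OPENING is the opening, from 0 (shut) to 1 (fully open), set as the call begins (- or left out, the last holds). The fingers move at their own pace and stop on an object; FORCE is the grip in N (left out, the last holds). Time passes only in rows, so rows that do not move let the fingers close. It gives the time, the measured TCP pose, the force and the opening at its end, in the units of the state.
- telemetry.state(): the state, without advancing time (a new reading comes with each control period).
- viewer.camera(name): name is "side" or "top" or "wrist"; returns (picture, depth): 400x640x3 uint8, red, green, blue; 400x640 float32, mm along the optical axis (not along the pixel's ray), 0 where there is no reading.
- viewer.get_calibration(name): a dict with "fx", "fy", "cx", "cy" (pixels), "k1" (the pictures are not rectified: a ray, as slopes to the right and down, at radius r is drawn at 1 + k1 r^2 times it, then the intrinsics apply), "rvec" (rotation vector, rad) and "tvec" (3), from world to camera coordinates, as OpenCV has them; the wrist camera has in their place "mount" (4x4, takes a point from camera to tool coordinates, whose origin is the TCP and whose axes are the tool frame's). Camera axes: x right, y down, z forward; pixel columns grow to the right and rows downward; lengths in mm; the calibration is good to about 2 mm. A picture is of the moment at which its call begins: read the wrist's pose just before it. get_calibration takes no time and is no camera call.
- robot.job_done(): hands the job in, once; it reports no verdict.
The state is a dict: "time_s": time; "q": joint angles; "joint_velocities": joint speeds; "joint_efforts": joint torques, N m; "tcp_pos": TCP position; "tcp_rot": TCP orientation; "ft_force": force on the tool from outside, world axes, zero at the start; "ft_torque": the same for the moment, N m; "opening": finger opening in mm.
Only numpy, scipy, OpenCV 4.12 (cv2) and the standard library are available. Lean on these libraries where they do the work, as an engineer would, in place of code of your own. Each camera call takes 0.05 s, during which the arm holds its last target.

## Task

Find which standard box the volume lying in the sizing gauge needs. First push the volume along the table until its end sits squared up against the fixed heel bar; then push the sliding cursor along its rail towards the volume, over the notches, until its pin drops into the last notch it can reach without touching the volume, and take the hand away. Only push: lift nothing, never let the cursor touch the volume, and leave the other books and small things where they are.

Things in the scene. Friction and masses are not known exactly. Their poses are not given: they have to be found in the camera images.
- gauge: Sizing gauge fixed to the table. Origin: table level, where the rail's centre line meets the heel bar's inner face; +y runs along the rail away from the heel. Rail: aluminium, 30 mm wide (x -15 to 15), 20 mm high, to y = 452 mm, then a stop block 34 mm high. The volume to size lies flat on the robot's side of the rail, at x about -100 mm, its origin end 18 to 40 mm short of the heel.
- heel (a point): Middle of the heel bar's inner face at half height (18 mm). The dark steel bar is 36 mm high and lies across the gauge's end: its face is at gauge y = 0, from gauge x = -175 to +20 mm.
- first_notch (a point): Rail top at the centre of the notch nearest the heel, gauge y = 160 mm. Five dark V notches, 20 mm wide, 8 mm deep and 30 mm apart, cross the rail's top (y = 160, 190, 220, 250, 280). The cursor drops into them when its blade's front face is 125, 155, 185, 215 or 245 mm from the heel's face.
- travel (a joint): Cursor travel towards the heel, m, 0 to 0.25; starts at 0 to 0.035. Blade face to heel face = 0.360 - value, so the notches are at 0.115, 0.145, 0.175, 0.205, 0.235. Steel carriage astride the rail, 50 mm wide, 70 long, 50 high. Slides with about 2 N, pulls itself the last millimetres into a notch (the push drops to nothing), needs about 10 N to leave it; stays where left.
- cursor: The cursor. Origin: table level, on the rail's centre line, in the plane of its blade's front (heel-side) face; axes as the gauge's. Blade: upright steel plate, x -175 to -20 mm, 4 to 42 mm above the table, 10 mm thick: the free back face to push on is at its y = +10 mm. In the right notch the front stands 13 to 17 mm from a volume squared against the heel.
- pin (a joint): How far the cursor's spring pin has dropped, m: about 0 on the flat of the rail, about 0.006 in a notch. Its black round head, 24 mm across, stands 9 mm above the carriage's top on the flat and 3 mm when dropped.
- book_short: The shortest bound volume, lying flat: 105 mm wide (x), 142 long (y), 26 thick, brown leather and paper. Origin: table level, under the middle of one short end; it extends 142 mm along its own +y. Any of the three volumes may be the one in the gauge (gauge x below -80 mm); the other two lie beyond the rail (x above 100 mm) and are left alone.
- book_medium: The middle-sized bound volume, lying flat: 115 mm wide (x), 168 long (y), 32 thick, brown leather and paper. Origin: table level, under the middle of one short end; it extends 168 mm along its own +y. Any of the three volumes may be the one in the gauge (gauge x below -80 mm); the other two lie beyond the rail (x above 100 mm) and are left alone.
- book_long: The longest bound volume, lying flat: 125 mm wide (x), 201 long (y), 38 thick, brown leather and paper. Origin: table level, under the middle of one short end; it extends 201 mm along its own +y. Any of the three volumes may be the one in the gauge (gauge x below -80 mm); the other two lie beyond the rail (x above 100 mm) and are left alone.
- weight: Bystander: brass paperweight, 48 mm across, 40 mm high, origin at its foot.
- loupe: Bystander: black loupe, 48 mm across, 34 mm high, origin at its foot.
- brush: Bystander: dusting brush about 170 mm long lying along its x axis; origin on its underside.
- carton: Bystander: small cardboard box 85 x 60 x 40 mm, origin under its centre.
Mind the look-alikes: they are no part of the job. Leave any blue or pink look-alike of the book_long alone.

How it is judged:
By the outcome, as a careful person would: the job done as asked, in the order asked, and still so for the second after the job is handed in, with the robot touching nothing.
It also fails if it takes over 45 s, if anything falls off the work surface, if the arm or the gripper's body presses on something with over 40 N, if the wrist force passes 120 N, or if a joint passes its speed limit or range.

## Working session

There is one attempt and no reset: what is moved stays moved. The work goes in short steps, Python scripts to look and compute and a shell command to move; the robot and the scene stay as the last step left them, time stands still between calls to the robot, and variables do not carry over. Pictures are saved under pics/ and viewed, and the job is handed in when it is done.

```bash
ls; mkdir -p pics; python3 - <<'E'
from bench import telemetry, viewer, robot
import cv2,json,numpy as np
print(telemetry.state())
for n in("top","side"):
    p,d=viewer.camera(n); cv2.imwrite(f"pics/{n}0.png",p[:,:,::-1]); np.savez(f"pics/{n}0.npz",p=p,d=d)
    print(n,viewer.get_calibration(n))
print(viewer.get_calibration("wrist"))
E
```

```text
pics
{'time_s': 0.0, 'q': array([-1.17480964e+00,  1.16483117e-01,  1.44229609e+00,  1.75782016e-06,
        1.58398602e+00, -3.78006673e-02]), 'joint_velocities': array([-0.00199725,  0.00115777, -0.00028535, -0.00010311, -0.00029952,
       -0.00040044]), 'joint_efforts': array([-4.02518417e-04, -7.31977844e+01, -6.32486987e+01, -1.24979606e-04,
        6.58679201e-03, -5.76581829e-05]), 'tcp_pos': array([ 283.62501661, -612.30265729,  230.54496668]), 'tcp_rot': array([ 0.59612052, -0.59564703,  0.381027  , -0.38034636]), 'ft_force': array([0.09560826, 0.60250398, 0.32857147]), 'ft_torque': array([ 0.03982762, -0.00580178,  0.06343998]), 'opening': 85.39702588186182}
top {'fx': 509.2823135492068, 'fy': 509.2823135492068, 'cx': 321.3061157301067, 'cy': 193.1672870421638, 'k1': -0.024833278452523748, 'rvec': array([ 2.14342692, -2.12915673,  0.20145441]), 'tvec': array([5.17711267e-03, 4.87860207e+02, 1.41803004e+03])}
side {'fx': 442.6311462333411, 'fy': 442.6311462333411, 'cx': 315.3812575488433, 'cy': 202.04150321418095, 'k1': -0.1241058261432101, 'rvec': array([ 0.1973862 , -2.86301612,  1.1763158 ]), 'tvec': array([ 493.54542054,   71.09198191, 1128.01813622])}
{'fx': 343.53800507767886, 'fy': 343.53800507767886, 'cx': 322.16158661738586, 'cy': 197.11747633033107, 'k1': -0.0008114867981052437, 'mount': array([[ 9.99999662e-01,  6.41478668e-04,  5.14397593e-04,
         1.27209442e-01],
       [-2.94530647e-04, -3.04635525e-01,  9.52468955e-01,
        -1.43230844e+02],
       [ 7.67692297e-04, -9.52468785e-01, -3.04635233e-01,
         7.71700837e+01],
       [ 0.00000000e+00,  0.00000000e+00,  0.00000000e+00,
         1.00000000e+00]])}
```

View pics/top0.png

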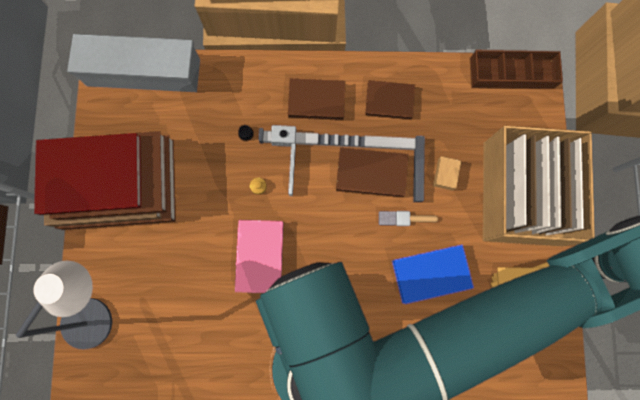

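View pics/side0.png

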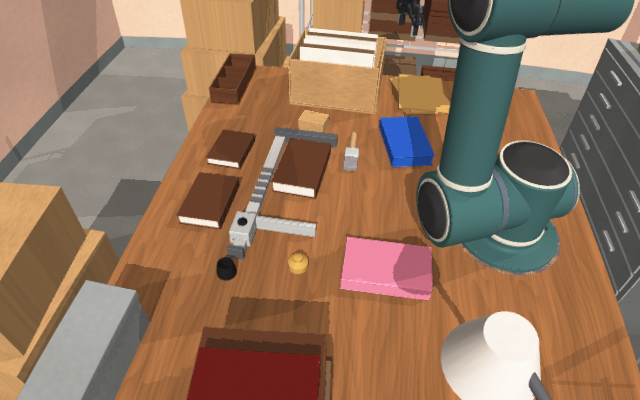

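The top view shows the heel at about (419,170), the volume at (373,171), and the cursor carriage at (284,134) with its blade running to (292,193). The weight is at (258,186) and the loupe at (246,132). Next I'll measure these.

```bash
cat > h.py <<'E'
import numpy as np,cv2
from bench import viewer,telemetry
from scipy.spatial.transform import Rotation as R
def K(c): return np.array([[c['fx'],0,c['cx']],[0,c['fy'],c['cy']],[0,0,1.]])
def rays(c,uv):
    uv=np.asarray(uv,float).reshape(-1,2)
    x=(uv-[c['cx'],c['cy']])/c['fx']; s=x.copy()
    for _ in range(20): s=x/(1+c['k1']*(s**2).sum(1,keepdims=True))
    return np.c_[s,np.ones(len(s))]
def ext(name,c,st=None):
    if 'rvec' in c:
        Rm=cv2.Rodrigues(c['rvec'])[0]; return Rm.T,-Rm.T@c['tvec']
    q=st['tcp_rot']; Rt=R.from_quat([q[1],q[2],q[3],q[0]]).as_matrix()
    M=c['mount']; return Rt@M[:3,:3], Rt@M[:3,3]+st['tcp_pos']
def onplane(name,uv,z,st=None):
    c=viewer.get_calibration(name);Rm,t=ext(name,c,st)
    d=rays(c,uv)@Rm.T
    return t+d*((z-t[2])/d[:,2])[:,None]
def cloud(name,depth,st=None):
    c=viewer.get_calibration(name);Rm,t=ext(name,c,st)
    v,u=np.mgrid[:400,:640]
    r=rays(c,np.c_[u.ravel(),v.ravel()])*depth.reshape(-1,1)
    return (r@Rm.T+t).reshape(400,640,3)
E
python3 - <<'E'
from h import *
f=np.load('pics/top0.npz');p=f['p'];d=f['d'];W=cloud('top',d)
for n,(u,v) in dict(table=(330,230),bookc=(373,171),heel=(419,170),rail=(390,142),carr=(284,131),blade=(292,170),weight=(258,186),loupe=(246,132),pink=(260,255)).items(): print(n,W[v,u].round(1))
for n,z in(('heel',36),('book',38),('blade',42)):pass
def rect(mask,z,n):
    cs,_=cv2.findContours(mask.astype(np.uint8),cv2.RETR_EXTERNAL,cv2.CHAIN_APPROX_NONE)
    c=max(cs,key=cv2.contourArea); P=onplane('top',c[:,0,:],z)[:,:2]
    r=cv2.minAreaRect(P.astype(np.float32)); print(n,np.round(r[0],1),np.round(r[1],1),round(r[2],2)); print(cv2.boxPoints(r).round(1).tolist())
H=W[:,:,2]
sub=np.zeros((400,640),bool)
def box(a,b,c,e):
    m=np.zeros((400,640),bool); m[b:e,a:c]=1; return m
rgb=p.astype(int)
for n,bx in dict(book=(330,146,409,200),b1=(285,75,350,122),b2=(360,75,420,122)).items():
    m=box(*bx)&(H>15); z=np.median(H[m]); print('z',z); rect(m,z,n)
m=box(408,130,432,206)&(H>18); print(np.median(H[m])); rect(m,36,'heel')
m=box(284,145,302,200)&(H>20); rect(m,42,'blade')
m=box(300,130,414,151)&(H>10)&(H<28); rect(m,20,'rail')
E
python3 -c "
import cv2;p=cv2.imread('pics/top0.png');cv2.imwrite('pics/topc.png',cv2.resize(p[70:230,230:440],None,fx=3.8,fy=3.7,interpolation=cv2.INTER_CUBIC)[:600,:800])"
```

```text
table [ 3.864e+02 -2.320e+01  3.000e-01]
bookc [ 555.1 -146.5   38.8]
heel [ 559.9 -281.4   35.8]
rail [ 648.3 -200.7   18.9]
carr [666.8 112.5  59.5]
blade [555.5  88.4  41.2]
weight [508.9 186.1  34.1]
loupe [676.9 228.9  12.7]
pink [310.3 174.3  43.1]
z 38.01938235955254
book [ 552.2 -144.4] [201.  130.6] 84.68
[[477.8999938964844, -238.39999389648438], [607.9000244140625, -250.5], [626.5999755859375, -50.400001525878906], [496.5, -38.20000076293945]]
z 32.133469482039345
b1 [776.9  19.9] [168.1 122.4] 87.88
[[712.5999755859375, -61.79999923706055], [834.9000244140625, -66.30000305175781], [841.0999755859375, 101.5999984741211], [718.7999877929688, 106.0999984741211]]
z 25.890537303500196
b2 [ 779.  -202.6] [145.5 115.8] 83.5
[[713.2000122070312, -268.29998779296875], [828.2999877929688, -281.3999938964844], [844.7999877929688, -136.8000030517578], [729.7000122070312, -123.69999694824219]]
35.14389099159098
heel [ 567.4 -272.5] [ 47.4 198.5] 88.26
[[467.3999938964844, -293.1000061035156], [665.9000244140625, -299.20001220703125], [667.2999877929688, -251.8000030517578], [468.8999938964844, -245.8000030517578]]
blade [555.9  91.3] [148.1  17.5] 0.86
[[481.79998779296875, 99.0], [482.1000061035156, 81.5], [630.0999755859375, 83.69999694824219], [629.7999877929688, 101.19999694824219]]
rail [ 650.2 -100.6] [337.6  34.1] 87.61
[[626.0999755859375, -268.6000061035156], [660.2000122070312, -270.0], [674.2999877929688, 67.30000305175781], [640.2000122070312, 68.69999694824219]]
```

View pics/topc.png

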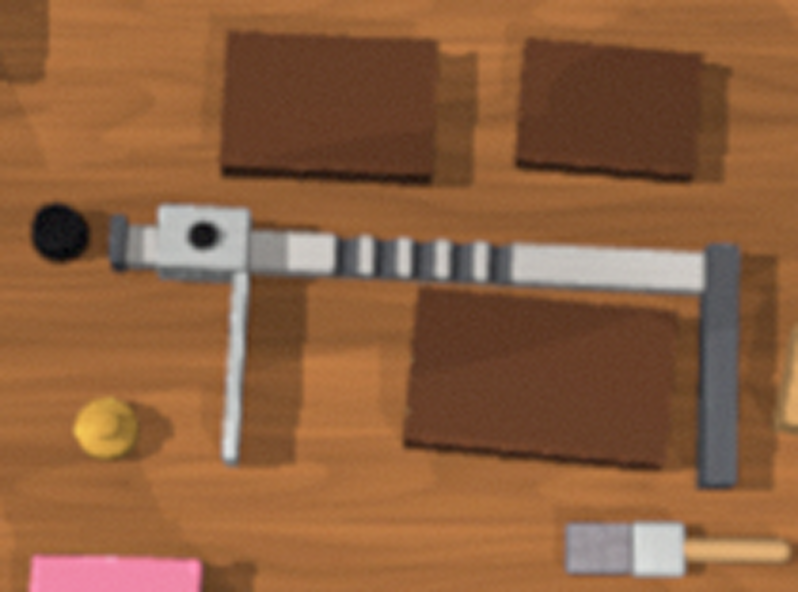

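```bash
python3 - <<'E'
from h import *
f=np.load('pics/top0.npz');p=f['p'];d=f['d'];W=cloud('top',d)
H=W[:,:,2]
m=(H>50)&(W[:,:,1]<-330)&(W[:,:,0]>380)&(W[:,:,0]<1000)
m[:, :480]=0
print('filebox',W[m].min(0),W[m].max(0), np.percentile(H[m],[50,90,99]))
print('lamp etc left', [W[v,u].round() for u,v in((60,290),(90,170),(85,320))])
st=telemetry.state();q=st['tcp_rot'];Rt=R.from_quat([q[1],q[2],q[3],q[0]]).as_matrix();print(Rt.round(3))
# heel inner edge: dark-gray pixels; edges by gradient per row
g=cv2.cvtColor(p,cv2.COLOR_RGB2HSV).astype(int)
for v in range(140,200,6): print(v,[ (u,tuple(p[v,u]),round(float(H[v,u]))) for u in range(408,420,1)][::2])
E
```

```text
filebox [ 380.0068481  -726.13508189   50.00708634] [ 931.32726452 -467.13495495  204.42517159] [157.35265098 191.1353584  197.98680517]
lamp etc left [array([216., 537., 431.]), array([523., 615., 169.]), array([127., 661.,  19.])]
[[ 0.42  -0.     0.907]
 [-0.907  0.001  0.42 ]
 [-0.001 -1.     0.   ]]
140 [(408, (np.uint8(207), np.uint8(204), np.uint8(200)), 20), (410, (np.uint8(206), np.uint8(201), np.uint8(199)), 24), (412, (np.uint8(206), np.uint8(202), np.uint8(198)), 16), (414, (np.uint8(187), np.uint8(185), np.uint8(181)), 16), (416, (np.uint8(86), np.uint8(87), np.uint8(88)), 33), (418, (np.uint8(88), np.uint8(88), np.uint8(92)), 39)]
146 [(408, (np.uint8(202), np.uint8(200), np.uint8(194)), 24), (410, (np.uint8(204), np.uint8(199), np.uint8(194)), 21), (412, (np.uint8(206), np.uint8(200), np.uint8(196)), 15), (414, (np.uint8(184), np.uint8(182), np.uint8(176)), 17), (416, (np.uint8(86), np.uint8(86), np.uint8(89)), 32), (418, (np.uint8(87), np.uint8(87), np.uint8(92)), 26)]
152 [(408, (np.uint8(150), np.uint8(97), np.uint8(53)), 1), (410, (np.uint8(152), np.uint8(98), np.u
[... 1895 characters left out ...]
98), np.uint8(104)), 36)]
188 [(408, (np.uint8(119), np.uint8(80), np.uint8(48)), 1), (410, (np.uint8(116), np.uint8(75), np.uint8(41)), 3), (412, (np.uint8(108), np.uint8(72), np.uint8(44)), 0), (414, (np.uint8(68), np.uint8(68), np.uint8(68)), 13), (416, (np.uint8(94), np.uint8(96), np.uint8(101)), 39), (418, (np.uint8(95), np.uint8(96), np.uint8(104)), 38)]
194 [(408, (np.uint8(120), np.uint8(79), np.uint8(45)), 7), (410, (np.uint8(106), np.uint8(68), np.uint8(37)), -1), (412, (np.uint8(97), np.uint8(63), np.uint8(39)), -2), (414, (np.uint8(64), np.uint8(64), np.uint8(68)), 21), (416, (np.uint8(95), np.uint8(98), np.uint8(102)), 30), (418, (np.uint8(95), np.uint8(97), np.uint8(103)), 41)]
```

```bash
python3 -m handwheel '[[[0,0,0],-0.122],[[0,0,0],-0.122],[[0,0,0],-0.122],[[0,0,0],-0.122],[[0,0,0],-0.122],[[0,0,0],-0.122],[[0,0,0],-0.122],[[0,0,0],-0.122]]'; python3 -m handwheel '[[[14,-2,34],-0.1],[[14,0,34],0],[[14,0,34],0],[[14,0,34],0],[[14,0,34],0],[[14,0,34],0],[[14,0,34],0],[[14,0,34],0]]'
```

```text
time_s: 0.77
tcp_pos: [283.3, -611.4, 226.9]
tcp_rot: [0.708, -0.703, 0.05, -0.048]
ft_force: [-0.7, 0.8, -0.6]
opening: 85.2
time_s: 1.43
tcp_pos: [406.2, -337.8, 225.1]
tcp_rot: [0.711, -0.703, 0.014, -0.009]
ft_force: [0.9, 0.1, 0.4]
opening: 85.6
```

```bash
python3 -m handwheel '[[[16,0,34],0],[[16,0,34],0],[[16,0,34],0],[[16,0,34],0],[[16,0,34],0],[[16,0,34],0],[[16,0,34],0],[[16,0,34],0]]'; python3 -m handwheel '[[[12,0,36],0],[[10,0,36],0],[[0,0,0],0]]'
cat > w.py <<'E'
import sys
from h import *
st=telemetry.state(); p,d=viewer.camera('wrist'); n=sys.argv[1]
cv2.imwrite(f'pics/{n}.png',p[:,:,::-1]); np.savez(f'pics/{n}.npz',p=p,d=d,tcp_pos=st['tcp_pos'],tcp_rot=st['tcp_rot'])
q=st['tcp_rot'];Rt=R.from_quat([q[1],q[2],q[3],q[0]]).as_matrix()
print(st['tcp_pos'].round(1),Rt.round(4).tolist(),'yaw deg',np.degrees(np.arctan2(Rt[1,0],Rt[0,0])).round(2),st['ft_force'].round(1),st['time_s'])
E
python3 w.py w1
```

```text
time_s: 2.1
tcp_pos: [545.4, -55.0, 226.5]
tcp_rot: [0.711, -0.703, 0.015, -0.009]
ft_force: [0.4, -0.5, 0.4]
opening: 85.3
time_s: 2.35
tcp_pos: [571.7, 25.3, 225.9]
tcp_rot: [0.712, -0.702, 0.014, -0.008]
ft_force: [-0.1, -0.1, 0.2]
opening: 85.6
[571.7  25.3 225.9] [[0.9995, -0.0084, 0.0303], [-0.0302, 0.0131, 0.9995], [-0.0088, -0.9999, 0.0128]] yaw deg -1.73 [-0.1 -0.1  0.2] 2.35
```

View pics/w1.png

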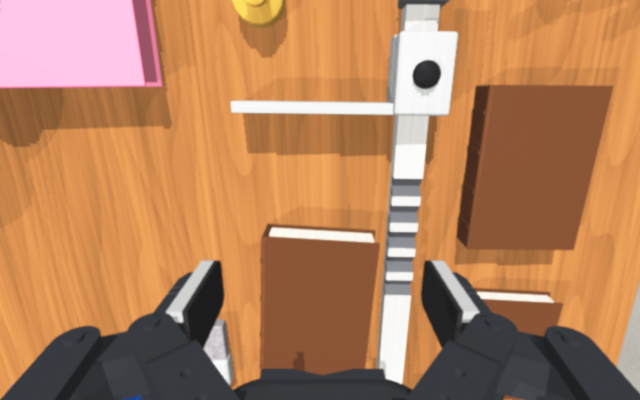

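```bash
python3 - <<'E'
from h import *
f=np.load('pics/w1.npz');st={k:f[k] for k in('tcp_pos','tcp_rot')};W=cloud('wrist',f['d'],st);p=f['p']
H=W[:,:,2]
def fit(uv,z,n):
    P=onplane('wrist',uv,z,st)[:,:2]; vx,vy,x,y=cv2.fitLine(P.astype(np.float32),cv2.DIST_HUBER,0,.01,.01).ravel()
    print(n,'pt',round(float(x),1),round(float(y),1),'ang',round(float(np.degrees(np.arctan2(vy,vx))),2)); return P
g=p.astype(int).sum(2)
print('z check table',H[200,180:220].mean(), 'book',np.median(H[260:340,290:350]),'rail',np.median(H[310:360,393:400]),'blade',np.median(H[104:110,250:380]))
def ecol(v,a,b,thr,first=True): # bright region in row v between cols
    r=np.where(g[v,a:b]>thr)[0]; return (a+r[0]-.5, a+r[-1]+.5)
E=[(v,)+ecol(v,375,425,480) for v in list(range(300,370,4))+list(range(125,172,4))]
for v,a,b in E[::6]: print(v,a,b)
L=fit([(a,v) for v,a,b in E if v>295],20,'railL far');Rr=fit([(b,v) for v,a,b in E],20,'railR')
LL=fit([(a,v) for v,a,b in E],20,'railL')
# blade edges, columns
B=[]
for u in range(245,385,5):
    r=np.where(g[90:130,u]>540)[0]; B.append((u,90+r[0]-.5,90+r[-1]+.5))
print(B[::9])
fit([(u,a) for u,a,b in B],42,'blade back top');fit([(u,b) for u,a,b in B],42,'blade front top')
# book
bm=((H>30)&(H<46)).astype(np.uint8); bm[:, :230]=0;bm[:,385:]=0;bm[:200]=0
E2=[]
hsv=cv2.cvtColor(p,cv2.COLOR_RGB2HSV)
for u in range(270,370,10): print(u,[tuple(map(int,p[v,u])) for v in range(224,248,3)]) if u in(290,350) else 0
E
python3 -c "
import cv2;p=cv2.imread('pics/w1.png');cv2.imwrite('pics/w1c.png',cv2.resize(p[215:370,230:430],None,fx=4,fy=3.8))"
```

```text
z check table 0.545224779382572 book 38.76324452861235 rail 20.80653824026976 blade 42.751665154256244
300 383.5 410.5
324 381.5 408.5
348 379.5 406.5
125 396.5 424.5
149 394.5 424.5
railL far pt 634.4 -174.6 ang 87.77
railR pt 669.4 -96.6 ang 88.15
railL pt 638.5 -77.2 ang 87.62
[(245, np.float64(99.5), np.float64(112.5)), (290, np.float64(100.5), np.float64(113.5)), (335, np.float64(101.5), np.float64(113.5)), (380, np.float64(101.5), np.float64(114.5))]
blade back top pt 569.0 93.2 ang -2.34
blade front top pt 562.2 82.4 ang -2.34
290 [(190, 123, 71), (147, 107, 85), (252, 248, 240), (252, 250, 242), (247, 241, 229), (141, 88, 57), (139, 84, 53), (140, 86, 54)]
350 [(195, 129, 72), (190, 124, 70), (133, 85, 58), (249, 244, 233), (252, 249, 242), (251, 248, 239), (155, 107, 81), (138, 85, 53)]
```

View pics/w1c.png

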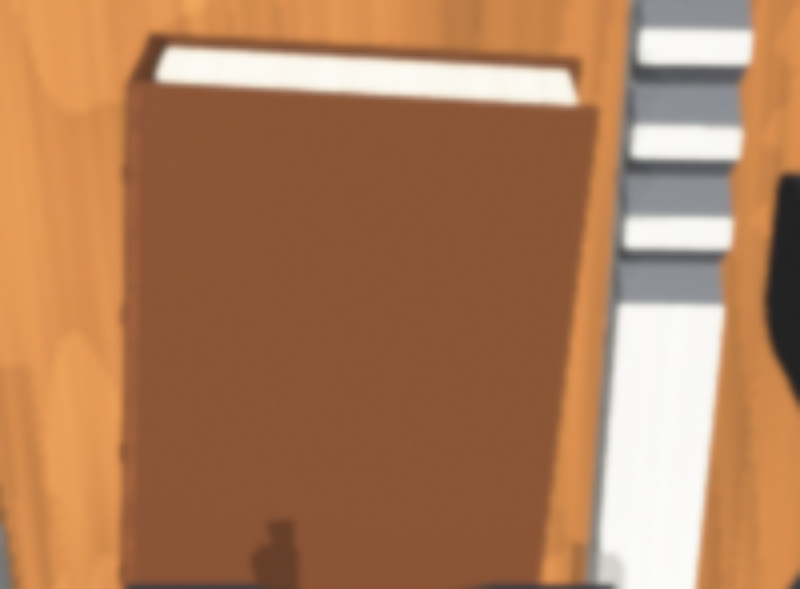

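```bash
python3 - <<'E'
from h import *
f=np.load('pics/w1.npz');st={k:f[k] for k in('tcp_pos','tcp_rot')};p=f['p'];g=p.astype(int).sum(2)
P=onplane('wrist',[(264.5,236.6),(379.3,243.2)],38,st);print('book end corners',P.round(1),np.linalg.norm(P[0]-P[1]),np.degrees(np.arctan2(*(P[1]-P[0])[1::-1])))
# notches: column along rail center
for v in range(172,300):
    u=int(round(395+ (300-v)*0.085)); 
    a=g[v,u]>560; b=g[v-1,u]>560
    if a!=b: print(v,'bright' if a else 'dark',onplane('wrist',[(u,v-.5)],20,st)[0,:2].round(1))
f=np.load('pics/top0.npz');p=f['p'];g=p.astype(int).sum(2)
# heel face from top: lower edge z=0 visible? use top edge; local subpixel
for v in range(154,200,6):
    print(v,g[v,410:420], end=' ')
    print(onplane('top',[(414.7,v)],36)[0,:2].round(1),onplane('top',[(413.2,v)],0)[0,:2].round(1))
E
```

```text
book end corners [[506.9 -42.3  38. ]
 [627.4 -53.   38. ]] 120.91188424874179 -5.048490534176964
179 dark [655.6  11.9]
196 bright [655.4  -6.7]
206 dark [654.7 -17.9]
222 bright [654.4 -36.2]
232 dark [653.7 -47.9]
248 bright [652.2 -67.1]
257 dark [652.6 -78.2]
272 bright [651. -97.]
280 dark [ 651.4 -107.3]
295 bright [ 649.7 -127. ]
154 [312 300 312 289 222 222 259 262 267 267] [ 607.8 -270. ] [ 617.1 -272.8]
160 [210 215 213 183 167 228 272 292 280 291] [ 589.7 -269.5] [ 598.5 -272.3]
166 [228 227 219 204 176 231 289 299 294 290] [ 571.7 -269. ] [ 580.1 -271.8]
172 [224 225 219 195 174 241 299 296 292 291] [ 553.8 -268.6] [ 561.7 -271.3]
178 [230 240 225 211 207 241 308 308 300 297] [ 535.9 -268.1] [ 543.4 -270.8]
184 [220 222 225 211 202 234 295 295 292 297] [ 518.2 -267.6] [ 525.2 -270.3]
190 [232 239 217 190 199 241 295 296 294 291] [ 500.5 -267.1] [ 507.1 -269.9]
196 [266 264 257 212 211 237 288 290 302 289] [ 482.9 -266.7] [ 489.  -269.4]
```

The wrist view shows the volume's end edge running from (264,237) to (379,243), which puts its end about 25 mm beyond the squared position. It's the long volume: 38 mm thick and 201 mm long. That means the 215 mm notch, leaving a gap of about 14 mm. Gauge yaw is about −2.3° and the heel face is at y≈−274. I'll lower the tool behind the volume with the fingers part open.

```bash
python3 -m handwheel '[[[-3,20,-14],0.01],[[-4,30,-14],0],[[0,35,0],0],[[0,35,0],0],[[0,30,0],0],[[0,0,0],0]]' 0.6 40; python3 w.py w2
```

```text
time_s: 2.9
tcp_pos: [560.8, -7.0, 71.4]
tcp_rot: [0.711, -0.703, 0.016, -0.012]
ft_force: [-0.9, 0.4, -1.5]
opening: 51.2
[560.8  -7.   71.4] [[0.9992, -0.0055, 0.04], [-0.0399, 0.0104, 0.9991], [-0.0059, -0.9999, 0.0102]] yaw deg -2.29 [-0.9  0.4 -1.5] 2.9
```

View pics/w2.png

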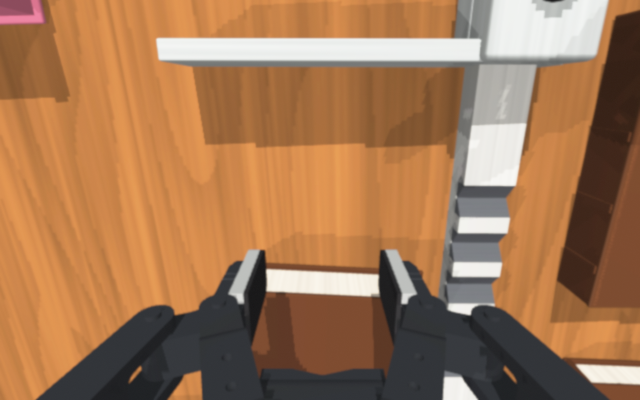

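The fingers straddle the middle of the volume's end and sit just behind it, with the blade well behind them at row 50. I'll go down to z≈14.

```bash
python3 -m handwheel '[[[2,28,0],0],[[0,24,0],0],[[0,5,0],0],[[0,0,0],0]]'; python3 -m handwheel '[[[0,0,-12],0],[[0,0,-8],0],[[0,0,-4],0],[[0,0,-4],0]]'
```

```text
time_s: 3.28
tcp_pos: [567.4, -9.0, 25.2]
tcp_rot: [0.71, -0.704, 0.013, -0.017]
ft_force: [1.1, 0.5, 0.5]
opening: 51.5
time_s: 3.62
tcp_pos: [569.1, -39.4, 32.7]
tcp_rot: [0.71, -0.704, 0.01, -0.019]
ft_force: [-0.3, 7.0, 2.2]
opening: 51.4
```

```bash
python3 w.py w3; python3 -c "
from bench import telemetry as t
for i in range(3):
  s=t.state();print(s['tcp_pos'],s['ft_force'],s['q'].round(4),s['joint_velocities'].round(3))"
```

```text
[569.1 -39.4  32.7] [[0.9991, 0.0128, 0.0414], [-0.0415, 0.0092, 0.9991], [0.0124, -0.9999, 0.0097]] yaw deg -2.38 [-0.3  7.   2.2] 3.6167
[569.23165145 -40.02301495  32.88094435] [-0.57943561  0.40550598  3.51978562] [-0.1201  0.0095  1.8855  0.0109  1.2346 -0.0821] [ 0.016  0.005  0.006 -0.004 -0.008  0.022]
[569.23165145 -40.02301495  32.88094435] [-0.57943561  0.40550598  3.51978562] [-0.1201  0.0095  1.8855  0.0109  1.2346 -0.0821] [ 0.016  0.005  0.006 -0.004 -0.008  0.022]
[569.23165145 -40.02301495  32.88094435] [-0.57943561  0.40550598  3.51978562] [-0.1201  0.0095  1.8855  0.0109  1.2346 -0.0821] [ 0.016  0.005  0.006 -0.004 -0.008  0.022]
```

View pics/w3.png

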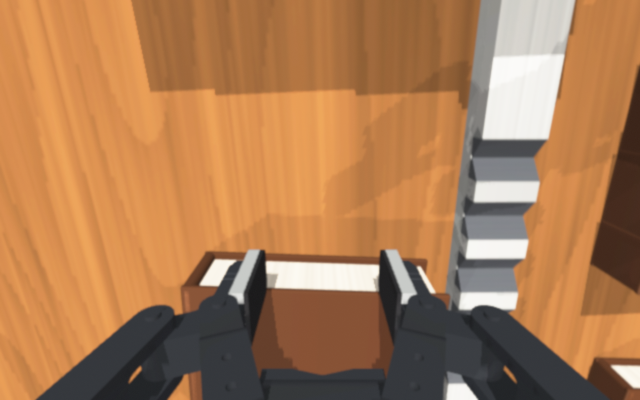

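Contact came with the tool about 15 mm too high, since z drifted up. I'll back off, drop lower, and check again.

```bash
python3 -m handwheel '[[[0,0,8],0],[[0,0,6],0],[[0,0,0],0]]'; python3 -m handwheel '[[[0,8,0],0],[[0,6,0],0],[[0,0,0],0],[[0,0,0],0]]'
```

```text
time_s: 3.92
tcp_pos: [570.4, -25.8, 34.4]
tcp_rot: [0.71, -0.704, 0.01, -0.021]
ft_force: [-0.8, 0.0, -0.0]
opening: 51.1
time_s: 4.25
tcp_pos: [570.4, -24.3, 18.5]
tcp_rot: [0.71, -0.704, 0.009, -0.02]
ft_force: [-0.1, -0.7, 0.5]
opening: 51.4
```

```bash
python3 -m handwheel '[[[-6,6,0],0],[[0,0,0],0],[[0,0,0],0]]'; python3 -m handwheel '[[[0,0,-6],0],[[0,0,-6],0],[[0,0,-5],0],[[0,0,-3],0]]'
```

```text
time_s: 4.5
tcp_pos: [563.5, -23.9, 11.1]
tcp_rot: [0.71, -0.704, 0.01, -0.019]
ft_force: [-0.3, 0.3, 0.3]
opening: 51.0
time_s: 4.83
tcp_pos: [562.4, -45.1, 11.0]
tcp_rot: [0.71, -0.704, 0.01, -0.019]
ft_force: [-0.0, 4.3, -1.0]
opening: 51.4
```

```bash
python3 -m handwheel '[[[0,0,-3],0],[[0,0,-3],0],[[0,0,-3],0],[[0,0,-2],0]]'; python3 -m handwheel '[[[0,0,-2],0],[[0,0,-2],0]]';python3 -m handwheel '[[[0,0,-1.5],0],[[0,0,-1.5],0]]'
```

```text
time_s: 5.17
tcp_pos: [561.8, -57.5, 11.0]
tcp_rot: [0.711, -0.703, 0.01, -0.019]
ft_force: [-0.0, 3.6, -1.0]
opening: 51.3
time_s: 5.33
tcp_pos: [561.9, -60.5, 11.0]
tcp_rot: [0.712, -0.702, 0.01, -0.02]
ft_force: [1.4, 33.5, 2.1]
opening: 51.3
time_s: 5.5
tcp_pos: [562.0, -60.3, 11.1]
tcp_rot: [0.714, -0.7, 0.01, -0.02]
ft_force: [-0.3, 18.9, 1.8]
opening: 51.3
```

Force rose to 33 N at TCP y≈−60.5, as predicted for contact with the heel. I'll back off and check with pictures.

```bash
python3 -m handwheel '[[[0,0,3],0],[[0,0,8],0],[[0,0,10],0],[[0,0,10],0],[[0,0,5],0],[[0,0,0],0]]'; python3 -m handwheel '[[[0,-30,0],0],[[0,-30,0],0],[[0,-35,0],0],[[0,-30,0],0],[[0,0,0],0]]' 0; python3 w.py w4; python3 - <<'E'
from h import *
p,d=viewer.camera('side');cv2.imwrite('pics/side1.png',p[:,:,::-1]); np.savez('pics/side1.npz',p=p,d=d)
cv2.imwrite('pics/side1c.png',cv2.resize(p[115:245,200:350,::-1],None,fx=4.5,fy=4.5,interpolation=cv2.INTER_CUBIC))
E
```

```text
time_s: 6.0
tcp_pos: [564.1, -21.6, 12.4]
tcp_rot: [0.714, -0.7, 0.009, -0.02]
ft_force: [0.2, 0.1, 0.2]
opening: 51.3
time_s: 6.42
tcp_pos: [560.5, -22.6, 140.1]
tcp_rot: [0.713, -0.701, 0.01, -0.017]
ft_force: [1.6, -0.4, 0.3]
opening: 0.1
[560.5 -22.6 140.1] [[0.9992, 0.0095, 0.0386], [-0.0387, 0.0177, 0.9991], [0.0088, -0.9998, 0.0181]] yaw deg -2.22 [ 1.6 -0.4  0.3] 6.4167
```

View pics/w4.png

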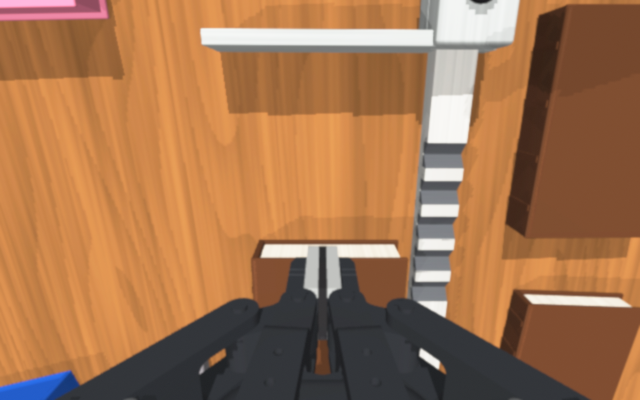

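View pics/side1c.png

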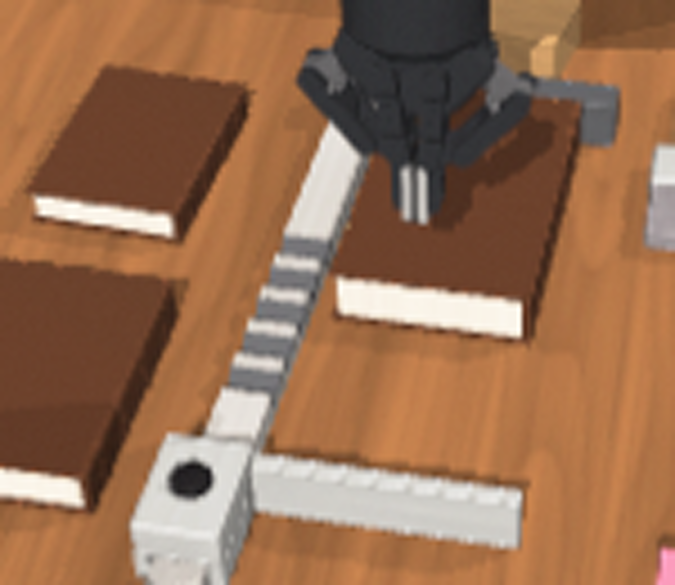

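```bash
python3 - <<'E'
from h import *
f=np.load('pics/w4.npz');st={k:f[k] for k in('tcp_pos','tcp_rot')};p=f['p'];r=p[:,:,2].astype(int)
E=[]
for u in list(range(266,298,4))+list(range(362,396,4)):
    c=r[248:272,u]; i=int(np.argmin(np.diff(c))); E.append((u,248+i+.5))
print(E)
P=onplane('wrist',E,38,st)[:,:2];vx,vy,x,y=cv2.fitLine(P.astype(np.float32),cv2.DIST_HUBER,0,.01,.01).ravel()
print(x,y,np.degrees(np.arctan(vy/vx)))
g=p.astype(int).sum(2)
B=[]
for u in range(215,425,6):
    rr=np.where(g[20:60,u]>540)[0]; B.append((u,20+rr[0]-.5,20+rr[-1]+.5))
for k in(1,2):
    Q=onplane('wrist',[(b[0],b[k]) for b in B],42,st)[:,:2];vx,vy,X,Y=cv2.fitLine(Q.astype(np.float32),cv2.DIST_HUBER,0,.01,.01).ravel();print('blade',X,Y,np.degrees(np.arctan(vy/vx)))
for v in range(135,320):
    u=int(round(445-(v-150)*.09)); a=g[v,u]>560;b=g[v-1,u]>560
    if a!=b: print(v,a,onplane('wrist',[(u,v-.5)],20,st)[0,:2].round(1))
E
```

```text
[(266, 257.5), (270, 257.5), (274, 257.5), (278, 257.5), (282, 257.5), (286, 257.5), (290, 257.5), (294, 257.5), (362, 257.5), (366, 257.5), (370, 257.5), (374, 257.5), (378, 257.5), (382, 257.5), (386, 257.5), (390, 257.5), (394, 257.5)]
556.66693 -71.53047 -2.443929
blade 551.1266 93.37735 -2.4835434
blade 561.4982 82.9822 -2.4623961
143 False [657.8  12.9]
168 True [656.7  -6.7]
181 False [656.6 -17.3]
204 True [656.2 -36.5]
217 False [656.1 -47.7]
239 True [655.6 -67.3]
250 False [655.3 -77.3]
271 True [654.7 -97.2]
282 False [ 654.4 -107.9]
301 True [ 653.7 -126.9]
310 False [ 654.2 -136.1]
```

The volume is squared: its end is at −2.44° against −2.46° for the blade, and 201.7 mm from the heel face. Next I'll go behind the blade.

```bash
python3 -m handwheel '[[[6,0,34],0],[[6,0,36],0],[[6,0,36],0],[[2,0,34],0],[[0,0,8],0],[[0,0,0],0]]'; python3 -m handwheel '[[[0,25,0],0],[[0,25,0],0],[[0,20,0],0],[[0,10,0],0],[[0,0,0],0]]'; python3 w.py w5
```

```text
time_s: 7.02
tcp_pos: [583.3, 129.1, 129.0]
tcp_rot: [0.712, -0.701, 0.017, -0.013]
ft_force: [-0.1, -0.9, 0.2]
opening: -0.2
time_s: 7.43
tcp_pos: [580.9, 127.5, 41.7]
tcp_rot: [0.712, -0.702, 0.018, -0.012]
ft_force: [0.2, 0.3, -0.2]
opening: -0.0
[580.9 127.5  41.7] [[0.9991, -0.0085, 0.0415], [-0.0414, 0.0137, 0.999], [-0.0091, -0.9999, 0.0133]] yaw deg -2.37 [ 0.2  0.3 -0.2] 7.4333
```

View pics/w5.png

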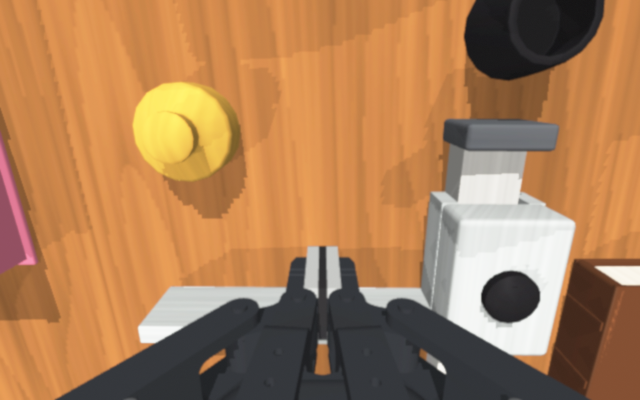

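The shut fingers are behind the blade, clear of the carriage and the weight.

```bash
python3 -m handwheel '[[[0,14,0],0],[[0,7,0],0],[[0,0,0],0]]'; python3 -m handwheel '[[[0,0,-10],0],[[0,0,-6],0],[[0,0,-4],0],[[0,0,-4],0],[[0,0,-4],0],[[0,0,-4],0]]'
```

```text
time_s: 7.73
tcp_pos: [582.2, 126.7, 22.5]
tcp_rot: [0.712, -0.702, 0.017, -0.013]
ft_force: [-0.4, 1.1, 0.9]
opening: 0.4
time_s: 8.23
tcp_pos: [581.5, 92.4, 23.9]
tcp_rot: [0.713, -0.701, 0.016, -0.014]
ft_force: [0.7, 4.3, -3.4]
opening: 0.1
```

```bash
python3 -m handwheel '[[[0,0.5,-9],0],[[0,0.5,-9],0],[[0,0.5,-9],0],[[0,0.5,-9],0],[[0,0.5,-9],0],[[0,0,-9],0],[[0,0,-8],0],[[0,0,-5],0]]'; python3 -m handwheel '[[[0,0,-4],0],[[0,0,-3],0],[[0,0,-3],0],[[0,0,0],0]]'
```

```text
time_s: 8.9
tcp_pos: [579.1, 23.5, 23.4]
tcp_rot: [0.714, -0.699, 0.015, -0.015]
ft_force: [1.5, 3.8, -0.8]
opening: 0.2
time_s: 9.23
tcp_pos: [578.7, 11.7, 23.5]
tcp_rot: [0.714, -0.7, 0.015, -0.015]
ft_force: [-0.2, -0.3, -0.7]
opening: -0.1
```

```bash
python3 w.py w6; python3 - <<'E'
from h import *
p,d=viewer.camera('side');cv2.imwrite('pics/side2c.png',cv2.resize(p[115:245,200:350,::-1],None,fx=4.5,fy=4.5,interpolation=cv2.INTER_CUBIC))
E
```

```text
[578.7  11.7  23.5] [[0.9991, 0.0006, 0.0418], [-0.0418, 0.0207, 0.9989], [-0.0003, -0.9998, 0.0207]] yaw deg -2.4 [-0.2 -0.3 -0.7] 9.2333
```

View pics/side2c.png

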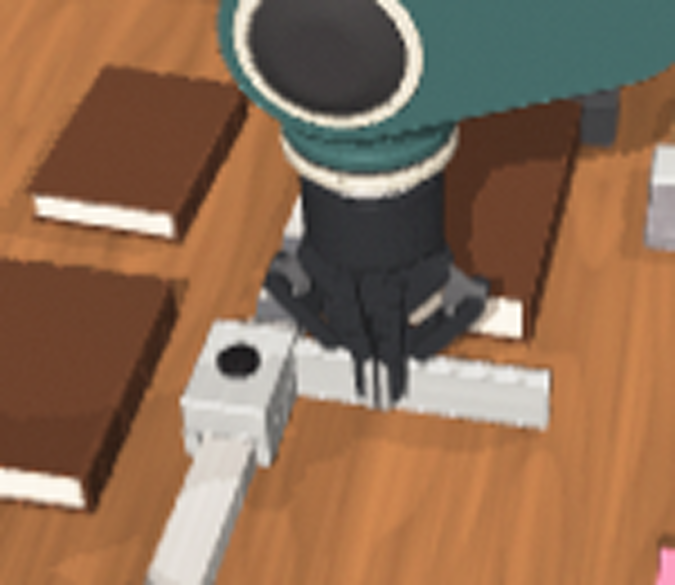

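View pics/w6.png

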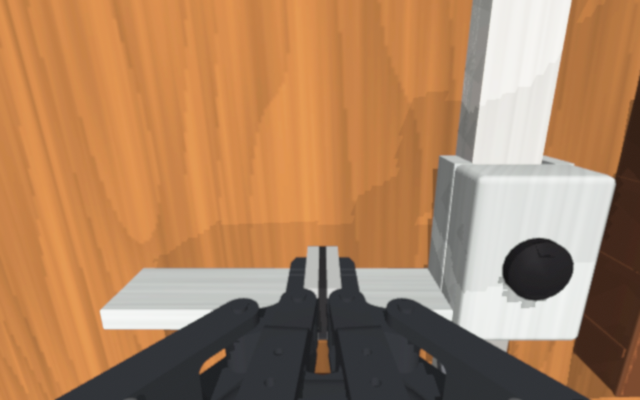

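```bash
cat > bl.py <<'E'
import sys
from h import *
f=np.load(f'pics/{sys.argv[1]}.npz');st={k:f[k] for k in('tcp_pos','tcp_rot')};p=f['p'];r=p[:,:,2].astype(int)
a,b=int(sys.argv[2]),int(sys.argv[3]); E=[]
for u in list(range(160,290,6))+list(range(365,425,6)):
    c=r[a:b,u]; E.append((u,a+int(np.argmax(np.diff(c)))+.5))
P=onplane('wrist',E,42,st)[:,:2]; vx,vy,x,y=cv2.fitLine(P.astype(np.float32),cv2.DIST_HUBER,0,.01,.01).ravel()
s=vy/vx; Y=y+(557-x)*s
print('back at x=557:',Y,'deg',np.degrees(np.arctan(s)),'front to heel', (Y+273.2)*.999-10)
E
python3 bl.py w6 255 285
```

```text
back at x=557: 19.584642 deg -2.3591518 front to heel 282.49188
```

Row 269 is the lower edge of the blade's back face (z=4), since the camera is behind the blade. I'll correct the plane height.

```bash
sed -i "s/E,42,st/E,float(sys.argv[4]),st/" bl.py; python3 bl.py w6 255 285 4; python3 bl.py w6 296 318 42
```

```text
back at x=557: -0.7717916 deg -2.3591435 front to heel 262.1558
back at x=557: 1.1666343 deg -1.0364537 front to heel 264.0923
```

```bash
for i in 1; do python3 -m handwheel '[[[0,0,-4],0],[[0,0,-3],0]]'; python3 -m handwheel '[[[0,0,-3],0],[[0,0,-3],0]]'; python3 -m handwheel '[[[0,0,-3],0],[[0,0,-2],0]]'; python3 w.py w7; python3 bl.py w7 255 285 4; done
```

```text
time_s: 9.5
tcp_pos: [578.5, 5.4, 23.5]
tcp_rot: [0.714, -0.699, 0.014, -0.015]
ft_force: [-0.1, 3.1, 0.9]
opening: 0.0
time_s: 9.67
tcp_pos: [578.3, -0.8, 23.5]
tcp_rot: [0.714, -0.699, 0.014, -0.014]
ft_force: [-1.3, 1.0, 0.8]
opening: -0.2
time_s: 9.83
tcp_pos: [578.1, -6.9, 23.3]
tcp_rot: [0.714, -0.7, 0.014, -0.014]
ft_force: [1.2, 2.4, -0.8]
opening: 0.1
[578.1  -6.9  23.3] [[0.9992, 0.0009, 0.0405], [-0.0405, 0.0205, 0.999], [0.0001, -0.9998, 0.0205]] yaw deg -2.32 [ 1.2  2.4 -0.8] 9.8333
back at x=557: -18.483128 deg -2.5865536 front to heel 244.46217
```

The first notch (245) is reached. I'll carry on to the next one (215, TCP about −36) in small steps.

```bash
python3 -m handwheel '[[[0,0,-2],0],[[0,0,-2],0]]'; python3 -m handwheel '[[[0,0,-2],0],[[0,0,-2],0]]'; python3 -m handwheel '[[[0,0,-2],0],[[0,0,-2],0]]'; python3 w.py w8; python3 bl.py w8 255 285 4
```

```text
time_s: 10.05
tcp_pos: [578.0, -9.3, 23.4]
tcp_rot: [0.716, -0.698, 0.014, -0.015]
ft_force: [0.0, 15.6, 1.2]
opening: -0.3
time_s: 10.22
tcp_pos: [578.0, -10.7, 23.5]
tcp_rot: [0.718, -0.696, 0.014, -0.015]
ft_force: [-0.4, 14.6, 1.2]
opening: -0.2
time_s: 10.38
tcp_pos: [577.9, -11.9, 23.5]
tcp_rot: [0.72, -0.694, 0.014, -0.015]
ft_force: [0.0, 14.3, 1.0]
opening: 0.1
[577.9 -11.9  23.5] [[0.9992, 0.0016, 0.0402], [-0.0402, 0.0361, 0.9985], [0.0001, -0.9993, 0.0361]] yaw deg -2.31 [ 0.  14.3  1. ] 10.3833
back at x=557: -23.4479 deg -2.2799907 front to heel 239.50235
```

```bash
python3 -m handwheel '[[[0,0,-2],0],[[0,0,-2],0]]'; python3 -m handwheel '[[[0,0,-2],0],[[0,0,-2],0]]'; python3 -m handwheel '[[[0,0,-2],0]]'; python3 w.py w9; python3 bl.py w9 255 285 4
```

```text
time_s: 10.6
tcp_pos: [577.8, -14.0, 23.5]
tcp_rot: [0.721, -0.693, 0.014, -0.014]
ft_force: [-0.5, 9.1, 1.6]
opening: 0.0
time_s: 10.77
tcp_pos: [577.7, -16.9, 23.5]
tcp_rot: [0.722, -0.692, 0.013, -0.014]
ft_force: [-1.1, 3.8, 2.1]
opening: -0.0
time_s: 10.85
tcp_pos: [577.6, -18.7, 23.6]
tcp_rot: [0.722, -0.692, 0.013, -0.014]
ft_force: [-0.8, 3.0, 2.0]
opening: -0.1
[577.6 -18.7  23.6] [[0.9992, 0.0019, 0.0389], [-0.039, 0.0426, 0.9983], [0.0002, -0.9991, 0.0426]] yaw deg -2.23 [-0.8  3.   2. ] 10.85
back at x=557: -30.639889 deg -2.2534282 front to heel 232.31757
```

```bash
python3 -m handwheel '[[[0,0,-2.5],0],[[0,0,-2.5],0],[[0,0,-2.5],0]]'; python3 -m handwheel '[[[0,0,-2],0]]'; python3 -m handwheel '[[[0,0,-2],0]]';  python3 -m handwheel '[[[0,0,-1.5],0]]'; python3 w.py w10; python3 bl.py w10 255 285 4
```

```text
time_s: 11.15
tcp_pos: [577.4, -26.9, 23.4]
tcp_rot: [0.722, -0.692, 0.013, -0.014]
ft_force: [-0.9, 2.7, 2.3]
opening: -0.4
time_s: 11.23
tcp_pos: [577.3, -29.4, 23.3]
tcp_rot: [0.722, -0.692, 0.013, -0.014]
ft_force: [-0.1, 0.3, 1.1]
opening: -0.1
time_s: 11.32
tcp_pos: [577.2, -31.9, 23.1]
tcp_rot: [0.722, -0.692, 0.013, -0.014]
ft_force: [0.9, -0.2, -0.3]
opening: -0.2
time_s: 11.4
tcp_pos: [577.2, -33.9, 23.0]
tcp_rot: [0.721, -0.692, 0.013, -0.014]
ft_force: [0.1, -0.5, 0.6]
opening: -0.3
[577.2 -33.9  23. ] [[0.9992, 0.0021, 0.0392], [-0.0393, 0.0412, 0.9984], [0.0005, -0.9992, 0.0412]] yaw deg -2.25 [ 0.1 -0.5  0.6] 11.4
back at x=557: -45.971714 deg -2.552121 front to heel 217.00108
```

The push has dropped to nothing. I'll hold and measure again.

```bash
python3 -m handwheel '[[[0,0,0],0],[[0,0,0],0]]'; python3 w.py w11; python3 bl.py w11 255 285 4
```

```text
time_s: 11.62
tcp_pos: [577.0, -34.6, 22.8]
tcp_rot: [0.721, -0.692, 0.014, -0.014]
ft_force: [-0.3, 0.2, 0.6]
opening: -0.0
[577.  -34.6  22.8] [[0.9992, 0.0018, 0.0398], [-0.0399, 0.0408, 0.9984], [0.0002, -0.9992, 0.0408]] yaw deg -2.29 [-0.3  0.2  0.6] 11.6167
back at x=557: -48.53211 deg -2.3587728 front to heel 214.44324
```

View pics/w11.png

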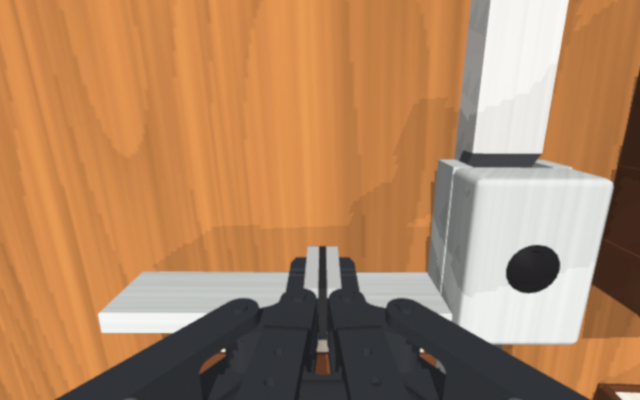

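Blade front is at 214.4 mm from the heel and the pin head at (533,269) has sunk. I'll withdraw.

```bash
python3 -m handwheel '[[[0,0,6],0],[[0,0,12],0],[[0,0,15],0],[[0,0,10],0],[[0,0,0],0]]'; python3 -m handwheel '[[[0,-30,0],0],[[0,-35,0],0],[[0,-35,0],0],[[0,-35,0],0],[[0,-35,0],0],[[0,-20,0],0],[[0,0,0],0]]'; python3 w.py w12;  python3 - <<'E'
from h import *
p,d=viewer.camera('side');cv2.imwrite('pics/side3c.png',cv2.resize(p[105:255,180:350,::-1],None,fx=4,fy=4,interpolation=cv2.INTER_CUBIC))
E
```

```text
time_s: 12.08
tcp_pos: [578.8, 12.4, 24.7]
tcp_rot: [0.721, -0.692, 0.014, -0.015]
ft_force: [0.6, 0.1, 0.4]
opening: 0.0
time_s: 12.67
tcp_pos: [576.4, 7.5, 220.9]
tcp_rot: [0.721, -0.693, 0.014, -0.011]
ft_force: [0.4, -0.3, 0.3]
opening: 0.1
[576.4   7.5 220.9] [[0.9994, -0.0038, 0.0354], [-0.0352, 0.0405, 0.9986], [-0.0053, -0.9992, 0.0404]] yaw deg -2.02 [ 0.4 -0.3  0.3] 12.6667
```

View pics/w12.png

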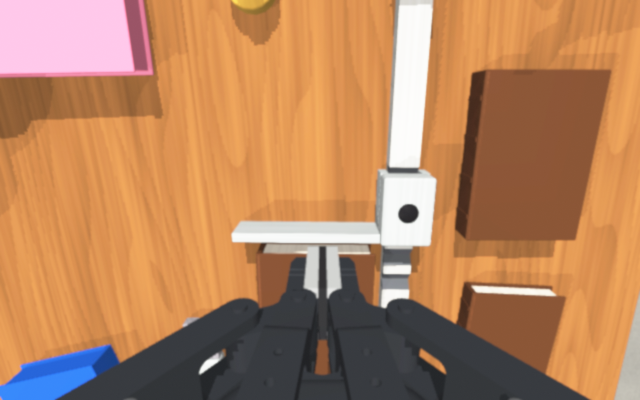

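View pics/side3c.png

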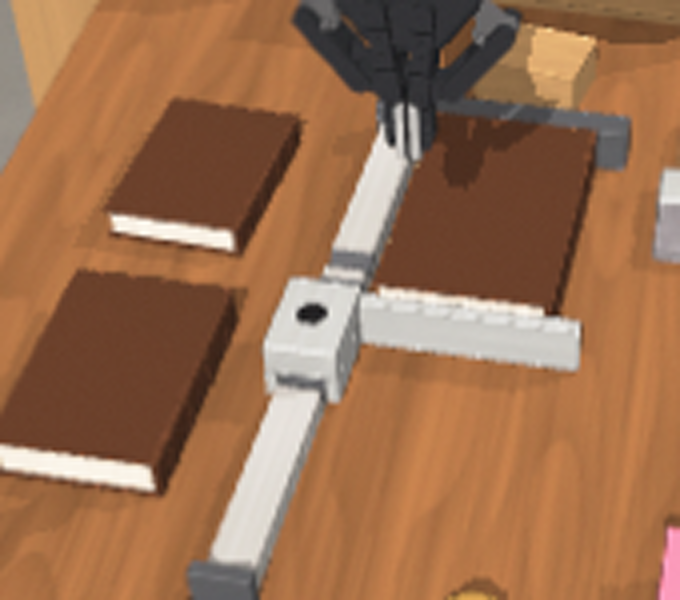

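```bash
python3 - <<'E'
from h import *
f=np.load('pics/w12.npz');st={k:f[k] for k in('tcp_pos','tcp_rot')};p=f['p'];W=cloud('wrist',f['d'],st)
for u in(280,295,352,362): print(u,p[234:258,u].astype(int).sum(1))
m=np.zeros((400,640),bool);m[207:221,403:415]=1;m&=p.sum(2)<150
print('pin z',np.median(W[m][:,2]),'carriage z',np.median(W[180:195,390:425,2]),'blade z',np.median(W[229:235,250:370,2]))
print('pin xy',W[m].mean(0)[:2])
print(onplane('wrist',[(290,243)],42,st),onplane('wrist',[(290,253)],38,st))
E
```

```text
280 [745 745 748 748 745 742 741 729 643 429 423 496 515 518 519 522 524 523
 510 446 338 285 280 282]
295 [742 745 745 748 745 742 742 733 664 442 424 495 512 511 511 511 521 558
 556 454 332 284 271 249]
352 [707 736 742 744 745 745 742 734 668 452 396 484 513 515 513 511 511 544
 626 615 430 303 285 280]
362 [704 737 743 743 744 744 742 736 689 519 392 452 500 509 508 505 506 536
 622 619 450 325 287 279]
pin z 52.52739055244649 carriage z 50.68192081999365 blade z 36.02922739948352
pin xy [657.57071656 -28.18945765]
[[539.78324049 -58.00479685  42.        ]] [[538.63530995 -70.89566871  38.        ]]
```

```bash
python3 -c "
from bench import robot,telemetry
print(telemetry.state()['ft_force'],telemetry.state()['time_s']);print(robot.job_done())"
```

```text
[ 0.31503857 -0.44486362 -1.12980293] 12.7667
the job is handed in; nothing more can be done
None
```

The volume in the gauge is the long one (201 mm), and it needs the box at the 215 mm notch. The cursor is now resting in that notch, and I handed the job in at 12.8 s with the hand clear.

**Volume:** I pushed it against the heel until the force rose to about 33 N. After backing off, its end measured −2.44° against −2.46° for the blade, and 201.7 mm from the heel face.

**Cursor:** I pushed the blade from behind, over the 245 mm notch and into the 215 mm one, where the push force fell to nothing.

**Last checks:**
- **Blade position:** the blade front was 214.4 mm from the heel just before I withdrew.
- **Pin:** its head stands about 2 to 2.5 mm above the carriage top, so it has dropped.
- **Gap to the volume:** it measured about 13 mm from the last wrist picture. That is at the low edge of the 13 to 17 mm range, and the nominal gap is 14 mm. The camera is good to about 2 mm.

**What went wrong:** my first contact with the volume was about 15 mm too high because the tool drifted up, so I backed off and pushed again lower down. No other object was pushed. The last pictures show the other two books still lying beyond the rail, but I did not measure the small things again.

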